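# Slide the loaded slate out over the counter edge

### The arm

A 6-joint arm with a two-finger parallel gripper is mounted at the origin on the work surface. World frame = base frame: x ahead of the robot, y to its left, z up, the work surface at z = 0. Lengths are in m, angles in degrees, forces in N, time in s.
With the tool pointing down it reaches from about 0.4 to 0.825 m from the base axis. Payload 7 kg.
Tool frame: the origin (TCP) lies midway between the tips of the shut fingers; the grasp point (between the pads) lies r.grip_depth behind it (r.grip_depth is the distance from the TCP to the grasp point, in m); z points along the fingers, y is the line along which they close (so a half turn about z gives the same grasp; the last joint's range is limited). The gripper opens to 88 mm and grips with 3 to 60 N. Pads are 19 mm wide; open, the fingers measure 130 mm over their backs; the gripper's body (78 mm by 193 mm) begins 47 mm behind the grasp point.
Start: joints at [-50.243, 20.546, 0.682, 0, -70.136, -16.507], TCP at [0.266, -0.62, 0.227] pointing down, gripper open.
Joint ranges: [-176.03, 176.03], [-82.01, 121.73], [-58.28, 71.71], [-173.87, 95.51], [-174.79, -0.11], [-173.66, 173.66]. Speed limits (degrees/s): [136.94, 136.94, 172.46, 180, 180, 180].

### API

Orientations are given as [roll, pitch, yaw] about the fixed x, y, z axes, in that order (R = Rz(yaw) Ry(pitch) Rx(roll)).
In Python, from plant import r, vision, get_state gives the robot as it stands (r), with the cameras (vision) and the readings as plain functions.
- The arm moves only by the tool jog_arm, called after "Emit:" as name([rows], argument=value, ...), one row to a line, values as JSON. Schema: {"type":"object","properties":{"deltas":{"type":"array","items":{"type":"object","properties":{"tx":{"type":"number"},"ty":{"type":"number"},"tz":{"type":"number"},"wx":{"type":"number"},"wy":{"type":"number"},"wz":{"type":"number"}},"additionalProperties":false},"minItems":1,"maxItems":12},"jaw":{"type":"number"},"clamp_n":{"type":"number"},"only":{"type":"string"},"quiet":{"type":"boolean"},"lines":{"type":"string"}},"required":["deltas"],"additionalProperties":false}. deltas is a list of rows, 1 to 12 of them, each an object with the fields tx, ty, tz (the shift in m), wx, wy, wz (a rotation vector in degrees); a field left out counts as zero; each row is the pose to reach, as a shift and turn from the pose commanded when the call began, along the tool's axes at that moment; what a row does not reach only later rows make up. A row lasts 1/12 s, in which the tool goes at most 0.0417 m and 7.16 degrees, less where a joint would pass 70% of its speed; a pose out of reach is approached as far as the arm can. jaw is the finger opening in m, set as the call begins (left out keeps the last). The fingers move at their own pace and stop on an object; clamp_n is the grip in N (left out, the last holds). Time passes only in rows, so rows that do not move let the fingers close. The tool returns the time, the measured TCP pose, the force, the opening and the grip force at its end. only (a regular expression) keeps the lines of the reply that match it, lines (a string "A,B") keeps lines A to B, and quiet returns only ok. Input that does not fit is refused with a message, and nothing moves.
- get_state(): the state, without advancing time (a new reading comes with each control period).
- vision.capture(name): name is "scene" or "top" or "wrist"; returns a dict with "frame" (480x640x3 uint8, red, green, blue), "z_map" (480x640 float32, m along the optical axis (not along the pixel's ray), 0 where there is no reading), "fx", "fy", "cx", "cy" (pixels), "cam_to_world" (4x4, takes a point from camera to world coordinates). Camera axes: x right, y down, z forward; pixel columns grow to the right and rows downward; lengths in m; the calibration is good to about 2 mm. The wrist camera is an equidistant fisheye: a pixel r from the principal point sees the ray r / f radians off the axis. A picture is of the moment at which its call begins.
- r.close_job(): hands the job in; it is judged then, once.
The state is a dict: "time_s": time; "joints": joint angles; "qd": joint speeds; "joint_torque": joint torques, N m; "tcp_pos": TCP position; "eef_rot": TCP orientation; "contact_force": force on the tool from outside, world axes, zero at the start; "moment": the same for the moment, N m; "gripper_width": finger opening in m; "gripper_force": force on a finger pad.
Only numpy, scipy, OpenCV 4.12 (cv2) and the standard library are available. Lean on these libraries where they do the work, as an engineer would, in place of code of your own. Each camera call takes 0.05 s, during which the arm holds its last target. There are 200 camera calls.

### The job

The dark slate serving board is laid up with a green pinch bowl and a jam jar and lies too flat on the counter to get fingers under it. Push it along the counter with the fingers, never lifting it, until its long front side sticks out 4 cm beyond the counter's open front edge (the one on the far side from the robot), square to that edge, within a centimetre at both corners. Do not touch the bowl or the jar: they ride along and must still be standing on the slate; leave everything else on the counter as it is.

Things in the scene. Friction and masses are not known exactly. Their poses are not given: they have to be found in the camera images.
- counter: birch plywood counter, fixed, a slab 36 mm thick with its top at height 0. Its open front edge is straight, lies on the far side from the robot and is 1640 mm long; beyond it there is only the floor. Origin: middle of the upper front edge. x points horizontally outwards over the floor, square to the edge; y runs along the edge, z up. The edge's distance and angle differ from start to start
- slate: dark grey slate serving board, loose, 150 (x) by 220 (y) by 8 mm (z), about 0.5 to 0.8 kg, lying flat on the counter with some yaw. Origin: centre of its underside; x points to its long front side (the one nearest to the counter's front edge), z up
- slate_front_left (a point): front corner of the slate's underside at slate x = +75 mm, y = +110 mm
- slate_front_right (a point): front corner of the slate's underside at slate x = +75 mm, y = -110 mm
- bowl: green silicone pinch bowl, empty, loose, 74 mm across the rim, 44 mm across the foot, 30 mm tall, standing on the slate to the left or right of its middle. Origin: centre of its underside (8 mm above the counter), z up
- jar: small closed jam jar, dark red with a brass-coloured lid, loose, 50 mm across, 54 mm tall, standing on the slate on the other side of its middle. Origin: centre of its underside (8 mm above the counter), z up
- steamer: stack of two bamboo steamer tiers with a domed lid, one loose thing, 200 mm across, 164 mm tall with the loop on its lid, at the left or right of the working area. Origin: centre of its underside
- plate: white melamine plate, loose, 210 mm across, 20 mm tall, on the other side from the steamer. Origin: centre of its underside
- garlic_press: stainless garlic press, loose, lying with its handles along its x, about 185 by 35 mm, 54 mm tall, beside the slate on the left or right. Origin: under the middle of its length
- tin_box: small tin box with a red hinged lid held shut by a spring latch, loose, 75 (x) by 97 (y) by 48 mm, on the other side from the garlic press. Origin: centre of its underside

How it is judged:
By the outcome, as a careful person would: the job done as asked, in the order asked, and still so for the second after the job is handed in, with the robot touching nothing.
It also fails if it takes over 42 s, if anything falls off the work surface, if the arm or the gripper's body presses on something with over 40 N, if the wrist force passes 120 N, or if a joint passes its speed limit or range.

## Working session

There is one attempt and no reset: what is moved stays moved. The work goes in short steps, Python scripts to look and compute and a tool call to move; the robot and the scene stay as the last step left them, time stands still between calls to the robot, and variables do not carry over. Pictures are saved under pics/ and viewed, at most 10 in all, crops included, and the job is handed in when it is done.

```bash
ls; mkdir -p pics
```

Run:
```python
from plant import r, vision, get_state
import cv2,numpy as np
for n in("scene","top"):
    c=vision.capture(n);np.savez(""+n+"0.npz",**c)
    cv2.imwrite(f"pics/{n}0.png",c["frame"][:,:,::-1]);print(n,c["fx"],c["cx"],c["cy"],c["cam_to_world"].round(3).tolist())
s=get_state();print(s,r.grip_depth)
```

```text
pics
plant.py
scene 573.5276315515347 297.379264304907 238.55819570117995 [[-0.828, 0.396, -0.396, 1.059], [0.56, 0.572, -0.6, 0.778], [-0.011, -0.719, -0.695, 0.925], [0.0, 0.0, 0.0, 1.0]]
top 450.6880891627459 322.22607534887845 245.3859537973681 [[0.016, -0.992, 0.122, 0.43], [-1.0, -0.016, -0.003, 0.006], [0.004, -0.121, -0.993, 1.046], [0.0, 0.0, 0.0, 1.0]]
{'time_s': 0.1, 'joints': array([-5.02433559e+01,  2.05853553e+01,  6.39496057e-01, -1.71129915e-02,
       -7.01351663e+01, -1.65047901e+01]), 'qd': array([-0.03031119, -0.07122103,  0.05627285,  0.03630574,  0.0827379 ,
       -0.04245926]), 'joint_torque': array([-9.83222890e-04, -5.84162486e+01,  2.93753529e+01,  7.01564714e+00,
        1.02001344e-02, -6.47029242e-05]), 'tcp_pos': array([ 0.26625386, -0.61980252,  0.22574423]), 'eef_rot': array([ 1.79917742e+02, -7.59554423e-03, -1.56753967e+02]), 'contact_force': array([ 0.60304848,  0.22248158, -0.11400929]), 'moment': array([-0.00839981, -0.02281243, -0.01740883]), 'gripper_force': 0.0, 'gripper_width': 0.08768287723388045} 0.0188
```

View pics/top0.png

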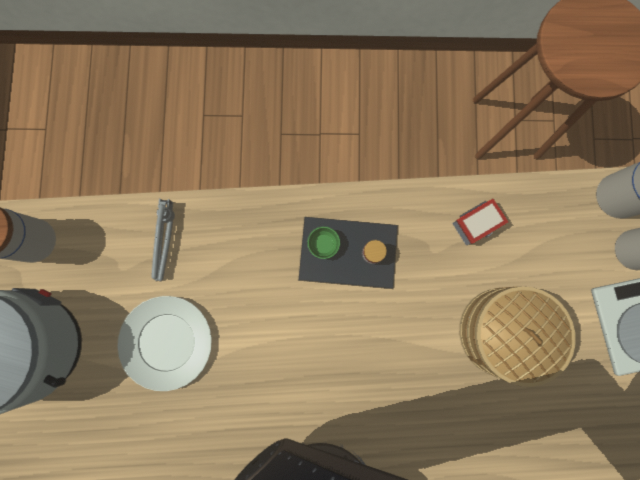

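View pics/scene0.png

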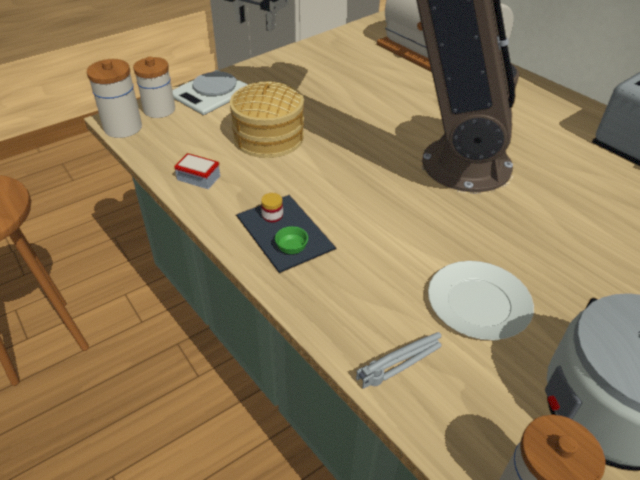

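The top view shows the slate with corners near (304,217), (398,225), (394,288) and (299,281). The bowl is at (324,242), the jar at (375,252), and the counter edge runs from about row 198 on the left to 168 on the right. The scene view shows the same layout with the arm clear of it.

Create h.py:
```python
import numpy as np,cv2
def ray(c,uv,z):
    uv=np.atleast_2d(uv).astype(float);T=c["cam_to_world"]
    d=np.c_[(uv[:,0]-c["cx"])/c["fx"],(uv[:,1]-c["cy"])/c["fy"],np.ones(len(uv))]@T[:3,:3].T
    return T[:3,3]+d*((z-T[2,3])/d[:,2])[:,None]
def world(c):
    v,u=np.mgrid[:480,:640];z=c["z_map"];T=c["cam_to_world"]
    p=np.dstack([(u-c["cx"])/c["fx"]*z,(v-c["cy"])/c["fy"]*z,z])
    return p@T[:3,:3].T+T[:3,3]
def edge(c,lo=-.35,hi=.35):
    """front edge x=a*y+b: pixel between the counter top and the floor"""
    W=world(c);on=(abs(W[...,2])<.02)&(c["z_map"]>0)
    pts=[]
    low=(W[...,2]<-.1)&(c["z_map"]>0)
    v,u=np.nonzero(on[1:]&low[:-1])   # top view: floor just above
    p=ray(c,np.c_[u,v+.0],0.);p=p[(p[:,1]>lo)&(p[:,1]<hi)]
    for _ in range(4):
        f=np.polyfit(p[:,1],p[:,0],1);e=p[:,0]-np.polyval(f,p[:,1]);p=p[abs(e)<max(2*e.std(),.001)]
    return f,e.std(),len(p)
def slate(c,box):
    """quad of the dark blob in box (u0,v0,u1,v1); sides fitted to hull"""
    u0,v0,u1,v1=box;f=c["frame"].astype(int)
    m=np.zeros((480,640),np.uint8);m[v0:v1,u0:u1]=(f[v0:v1,u0:u1].max(2)<90)
    n,l,s,_=cv2.connectedComponentsWithStats(m);k=1+s[1:,4].argmax()
    cn=cv2.findContours((l==k).astype(np.uint8),0,1)[0];h=cv2.convexHull(max(cn,key=cv2.contourArea))
    w=ray(c,h[:,0],.008)[:,:2]
    return w
```

Run:
```python
from h import *
for n,box in(("top",(280,200,420,305)),("scene",(220,180,350,285))):
    c=dict(np.load(n+"0.npz"))
    w=slate(c,box);R=cv2.minAreaRect(w.astype(np.float32)*1000);print(n,R,cv2.boxPoints(R).round(1).tolist())
    f=c["frame"].astype(int);R_,G,B=f[...,0],f[...,1],f[...,2]
    W=world(c);u0,v0,u1,v1=box
    for nm,m in(("bowl",(G>R_+40)&(G>B+40)),("lid",(R_>B+90)&(R_>150))):
        v,u=np.nonzero(m[v0:v1,u0:u1]);v+=v0;u+=u0
        z=.038 if nm=="bowl" else .062
        p=ray(c,[[u.mean(),v.mean()]],z);print(nm,len(u),p.round(3),np.median(W[v,u],0).round(3),W[v,u,2].max().round(3))
    v,u=np.nonzero(f[v0:v1,u0:u1].max(2)<90);print("slate z",np.median(W[v+v0,u+u0,2]), "counter z",np.median(W[v0-0:v0+6,u0:u0+6,2]))
    if n=="top":print(edge(c))
```

```text
top ((543.2696533203125, -57.40675354003906), (218.84848022460938, 147.23077392578125), 85.7216567993164) [[461.70001220703125, -161.0], [608.5, -172.0], [624.7999877929688, 46.20000076293945], [478.0, 57.20000076293945]]
bowl 405 [[ 0.559 -0.008  0.038]] [ 0.562 -0.007  0.014] 1.046
lid 330 [[ 0.541 -0.111  0.062]] [ 0.541 -0.111  0.063] 1.046
slate z 0.008698331257208425 counter z 0.0006728035847761715
(array([-0.07196224,  0.7099434 ]), np.float64(0.0007068936507724223), 293)
scene ((547.8531494140625, -52.354881286621094), (221.66073608398438, 147.063720703125), 85.7845230102539) [[466.3999938964844, -157.5], [613.0, -168.3000030517578], [629.2999877929688, 52.79999923706055], [482.70001220703125, 63.599998474121094]]
bowl 691 [[0.566 0.008 0.038]] [ 0.556 -0.009  0.023] 0.925
lid 266 [[ 0.545 -0.107  0.062]] [ 0.544 -0.108  0.061] 0.066
slate z 0.0069720148690722294 counter z -0.0002572999854832947
```

Emit:
jog_arm([
  {"tx": -0.182, "ty": 0.221, "wz": 10},
  {"tx": -0.182, "ty": 0.221, "wz": 10},
  {"tx": -0.182, "ty": 0.221, "wz": 10},
  {"tx": -0.182, "ty": 0.221, "wz": 10},
  {"tx": -0.182, "ty": 0.221, "wz": 10},
  {"tx": -0.182, "ty": 0.221, "wz": 10},
  {"tx": -0.364, "ty": 0.442, "wz": 19.1},
  {"tx": -0.364, "ty": 0.442, "wz": 19.1},
  {"tx": -0.364, "ty": 0.442, "wz": 19.1},
  {"tx": -0.364, "ty": 0.442, "wz": 19.1},
  {"tx": -0.364, "ty": 0.442, "wz": 19.1},
  {"tx": -0.364, "ty": 0.442, "wz": 19.1},
], jaw=0.088)

```text
time_s: 1.1
tcp_pos: [0.4043, -0.144, 0.2267]
eef_rot: [180.0, 0.0, -175.9]
contact_force: [0.9, 0.2, -0.1]
gripper_width: 0.0877
gripper_force: 0.0
```

Emit:
jog_arm([
  {"tx": -0.014, "ty": 0.036},
  {"tx": -0.027, "ty": 0.072},
  {"tx": -0.027, "ty": 0.072, "tz": 0.03},
  {"tx": -0.027, "ty": 0.072, "tz": 0.06},
  {"tx": -0.027, "ty": 0.072, "tz": 0.09},
  {"tx": -0.027, "ty": 0.072, "tz": 0.12},
  {"tx": -0.027, "ty": 0.072, "tz": 0.15},
  {"tx": -0.027, "ty": 0.072, "tz": 0.18},
  {"tx": -0.027, "ty": 0.072, "tz": 0.2},
  {"tx": -0.027, "ty": 0.072, "tz": 0.2},
])

```text
time_s: 1.93
tcp_pos: [0.4231, -0.0728, 0.0231]
eef_rot: [-179.9, -0.4, -175.9]
contact_force: [-0.6, 0.9, 0.3]
gripper_width: 0.0876
gripper_force: 0.0
```

Run:
```python
from plant import r, vision, get_state
import cv2,numpy as np
for n in("wrist","scene"):
    c=vision.capture(n);np.savez(""+n+"1.npz",**c)
    cv2.imwrite(f"pics/{n}1.png",c["frame"][:,:,::-1])
print(get_state()["tcp_pos"],get_state()["eef_rot"]);print(c["fx"])
```

```text
[ 0.42579898 -0.07233466  0.02644708] [-1.79961258e+02 -1.27152384e-01 -1.75835751e+02]
573.5276315515347
```

View pics/wrist1.png

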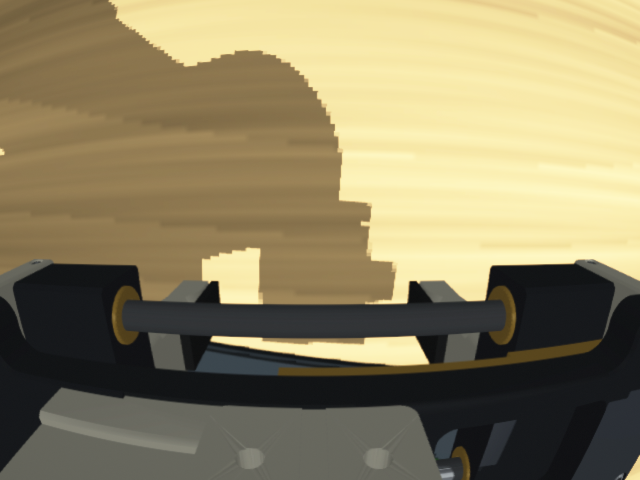

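View pics/scene1.png

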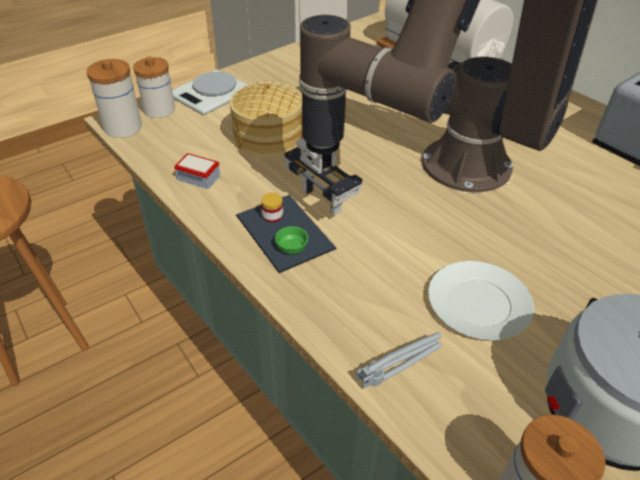

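The wrist view faces backwards, towards the robot, and shows only the shadow and the two fingers. The scene view has the fingers near (335,205), behind the slate's rear side, which runs (300,200)–(335,240). I'll lower them and start pushing.

Emit:
jog_arm([
  {"tz": 0.01},
  {"tz": 0.02},
  {"tz": 0.023},
  {"tz": 0.023},
  {"tx": -0.005, "tz": 0.023},
  {"tx": -0.01, "tz": 0.023},
  {"tx": -0.015, "tz": 0.023},
  {"tx": -0.018, "tz": 0.023},
  {"tx": -0.021, "tz": 0.023},
  {"tx": -0.024, "tz": 0.023},
])

```text
time_s: 2.87
tcp_pos: [0.4482, -0.0708, 0.0033]
eef_rot: [-180.0, -0.2, -175.9]
contact_force: [-11.0, 4.5, 10.8]
gripper_width: 0.0879
gripper_force: 7.5
```

Emit:
jog_arm([
  {"tx": -0.003},
  {"tx": -0.006},
  {"tx": -0.009},
  {"tx": -0.012},
  {"tx": -0.015},
  {"tx": -0.018},
  {"tx": -0.021},
  {"tx": -0.024},
  {"tx": -0.027},
  {"tx": -0.03},
  {"tx": -0.033},
  {"tx": -0.036},
])

```text
time_s: 3.87
tcp_pos: [0.4798, -0.0702, 0.0028]
eef_rot: [-179.9, -0.6, -176.0]
contact_force: [-10.1, -2.8, 8.3]
gripper_width: 0.0881
gripper_force: 6.2
```

Run:
```python
from plant import r, vision, get_state
from h import *
c=vision.capture("top");np.savez("top2.npz",**c)
cv2.imwrite("pics/top2.png",c["frame"][100:400,200:460,::-1].repeat(2,0).repeat(2,1))
```

```text
(no output)
```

View pics/top2.png

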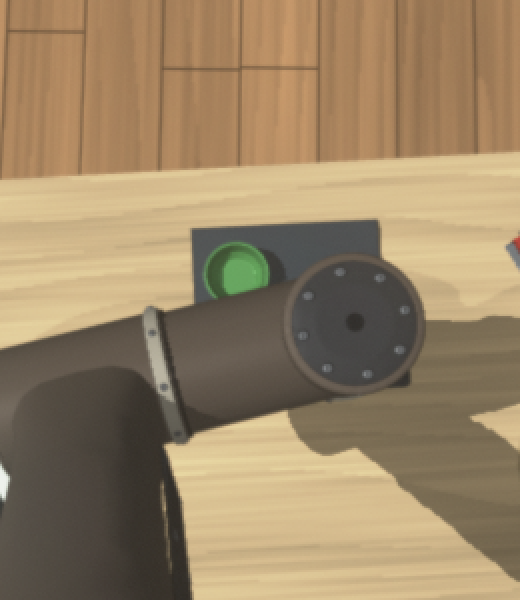

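The crop shows the slate's front side now almost parallel to the edge, from (192,230) to (378,220), with the bowl standing. I'll measure the gap from here.

Add to h.py:
```python
def gap(c,ca,cb,ra,rb):
    """overhang beyond the edge at both ends of the front side; front line fitted between columns ca..cb, first dark pixel in rows ra..rb"""
    g=c["frame"].max(2).astype(float);P=[]
    for u in range(ca,cb):
        col=g[ra:rb,u];k=np.nonzero((col<85)&(np.roll(col,-2)<85))[0]
        if len(k):P.append((u,ra+k[0]-.5))
    p=ray(c,P,.008)
    f,s,n=edge(c);f=f.copy()
    for _ in range(3):
        q=np.polyfit(p[:,1],p[:,0],1);e=p[:,0]-np.polyval(q,p[:,1]);p=p[abs(e)<max(2*e.std(),.0008)]
    return q,e.std(),f,s
```

```bash
sed -i 's/np.c_\[u,v+.0\]/np.c_[u,v+.5]/' h.py
```

Run:
```python
from h import *
for n,a in(("top0",(306,396,205,235)),("top2",(300,386,203,222))):
    c=dict(np.load(n+".npz"));q,s,f,t=gap(c,*a)
    print(n,q,s,f,t,"angle err deg",np.degrees(q[0]-f[0]))
    for y in(-.165,-.055,.055):print(y,(np.polyval(q,y)-np.polyval(f,y))*.9974)
```

```text
top0 [0.07695757 0.62081366] 0.0007123205926419803 [-0.07193636  0.70872418] 0.0007059789022099256 angle err deg 8.530993598516373
-0.165 -0.1121855780579199
-0.055 -0.09584982977729968
0.055 -0.07951408149667957
top2 [-0.07411456  0.63201163] 0.0006904943695534815 [-0.07192143  0.70871719] 0.0007015276062606119 angle err deg -0.12565707421756628
-0.165 -0.07614519853290924
-0.055 -0.07638581556190972
0.055 -0.07662643259091022
```

Emit:
jog_arm([
  {"tx": -0.003, "tz": -0.001},
  {"tx": -0.006, "tz": -0.001},
  {"tx": -0.009, "tz": -0.001},
  {"tx": -0.012, "tz": -0.001},
  {"tx": -0.015, "tz": -0.001},
  {"tx": -0.018, "tz": -0.001},
  {"tx": -0.021, "tz": -0.001},
  {"tx": -0.024, "tz": -0.001},
  {"tx": -0.027, "tz": -0.001},
  {"tx": -0.03, "tz": -0.001},
  {"tx": -0.033, "tz": -0.001},
  {"tx": -0.036, "tz": -0.001},
])

```text
time_s: 4.92
tcp_pos: [0.5223, -0.0651, 0.0046]
eef_rot: [180.0, -0.0, -175.8]
contact_force: [-4.5, -0.4, -2.8]
gripper_width: 0.0877
gripper_force: 2.0
```

Emit:
jog_arm([
  {"tx": -0.003},
  {"tx": -0.006},
  {"tx": -0.009},
  {"tx": -0.012},
  {"tx": -0.015},
  {"tx": -0.018},
  {"tx": -0.021},
  {"tx": -0.024},
  {"tx": -0.027},
  {"tx": -0.03},
  {"tx": -0.033},
  {"tx": -0.036},
])

```text
time_s: 5.92
tcp_pos: [0.5582, -0.0626, 0.0046]
eef_rot: [180.0, 0.0, -175.9]
contact_force: [-4.9, -0.7, -2.0]
gripper_width: 0.0878
gripper_force: 2.2
```

Run:
```python
from plant import r, vision, get_state
from h import *
c=vision.capture("top");np.savez("top3.npz",**c);d=vision.capture("scene");np.savez("scene3.npz",**d)
cv2.imwrite("pics/scene3.png",d["frame"][120:320,150:400,::-1].repeat(3,0).repeat(3,1))
q,s,f,t=gap(c,302,382,168,205);print(q,s,f,t)
for y in(-.165,-.055,.055):print(y,(np.polyval(q,y)-np.polyval(f,y))*.9974)
print(get_state()["tcp_pos"])
```

```text
[-0.21154325  0.69772742] 0.007106891355206528 [-0.07200997  0.70873992] 0.0007044712275760386
-0.165 0.01197926592113104
-0.055 -0.0033294876240066783
0.055 -0.018638241169144396
[ 0.55886546 -0.06244628  0.00469166]
```

View pics/scene3.png

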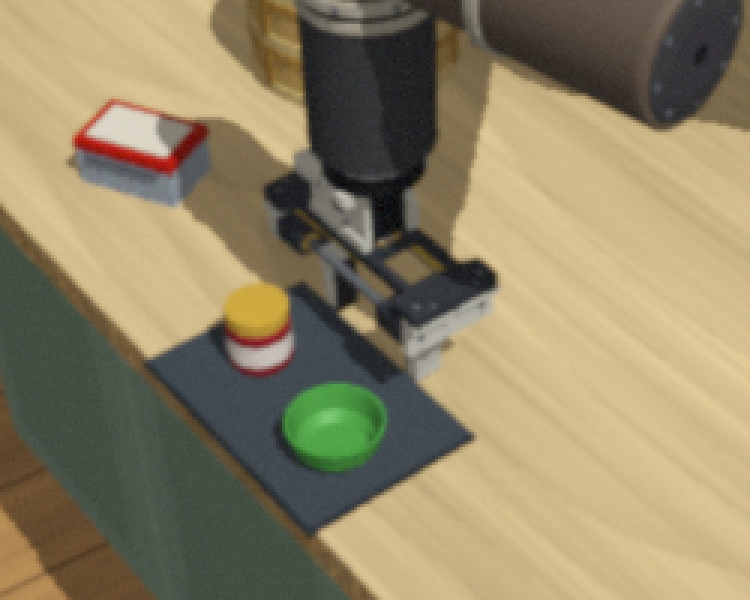

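The scene crop shows the front side lying along the edge, from (150,362) to (315,530), with the bowl and jar standing. Floor grooves spoiled that fit, so I'll tighten the window.

Run:
```python
from h import *
c=dict(np.load("top3.npz"))
g=c["frame"].max(2)
for u in(310,340,370):print(u,g[174:196,u].tolist())
q,s,f,t=gap(c,304,380,180,200);print(q,s,f)
for y in(-.165,-.055,.055):print(y,(np.polyval(q,y)-np.polyval(f,y))*.9974)
```

```text
310 [176, 177, 176, 176, 176, 175, 163, 99, 84, 85, 84, 84, 87, 97, 128, 128, 91, 84, 84, 86, 92, 93]
340 [199, 200, 199, 197, 186, 123, 85, 84, 84, 85, 83, 84, 83, 84, 83, 80, 83, 92, 98, 105, 109, 111]
370 [108, 106, 100, 79, 76, 75, 74, 73, 74, 75, 75, 74, 74, 74, 75, 75, 75, 75, 75, 76, 76, 76]
[-0.07038152  0.70590556] 0.005717381343389463 [-0.07200997  0.70873992]
-0.165 -0.0030949922240673475
-0.055 -0.0029163277253556625
0.055 -0.002737663226643867
```

Add to h.py:
```python
def gap2(c,ca,cb,ra,rb,thr=130):
    g=c["frame"].max(2).astype(float);P=[]
    for u in range(ca,cb):
        k=[v for v in range(ra,rb) if g[v,u]>=thr>g[v+1,u] and g[v+2:v+4,u].max()<110]
        if k:v=k[0];P.append((u,v+(g[v,u]-thr)/(g[v,u]-g[v+1,u])))
    p=ray(c,P,.008);f,s,n=edge(c)
    for _ in range(5):
        q=np.polyfit(p[:,1],p[:,0],1);e=p[:,0]-np.polyval(q,p[:,1]);p=p[abs(e)<max(2*e.std(),.0008)]
    print(len(p),e.std(),q,f)
    for y in(-.165,-.055,.055):print(y,((np.polyval(q,y)-np.polyval(f,y))*.9974).round(4))
```

Run:
```python
from h import *
gap2(dict(np.load("top2.npz")),300,386,200,222)
gap2(dict(np.load("top3.npz")),304,385,172,190)
```

```text
86 0.00013570407306990858 [-0.06818563  0.63506332] [-0.07192143  0.70871719]
-0.165 -0.0741
-0.055 -0.0737
0.055 -0.0733
79 0.0026537162699797187 [-0.13459952  0.71427227] [-0.07200997  0.70873992]
-0.165 0.0158
-0.055 0.009
0.055 0.0021
```

Emit:
jog_arm([
  {"tx": -0.003},
  {"tx": -0.006},
  {"tx": -0.009},
  {"tx": -0.012},
  {"tx": -0.015},
  {"tx": -0.018},
  {"tx": -0.021},
  {"tx": -0.024},
  {"tx": -0.027},
  {"tx": -0.03},
  {"tx": -0.033},
  {"tx": -0.033},
])

```text
time_s: 7.02
tcp_pos: [0.5909, -0.0603, 0.0047]
eef_rot: [-180.0, -0.0, -175.8]
contact_force: [-5.2, -0.5, -0.6]
gripper_width: 0.0877
gripper_force: 2.3
```

Run:
```python
from plant import r, vision, get_state
from h import *
c=vision.capture("top");np.savez("top4.npz",**c);d=vision.capture("scene");np.savez("scene4.npz",**d)
cv2.imwrite("pics/top4.png",c["frame"][130:290,260:440,::-1].repeat(3,0).repeat(3,1))
print(get_state()["tcp_pos"])
```

```text
[ 0.59092411 -0.06022816  0.00470083]
```

View pics/top4.png

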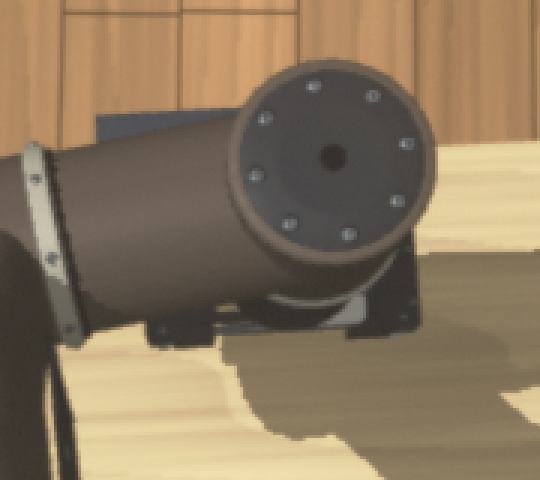

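The crop shows the slate over the edge, with its front-left corner at crop (97,115), but the arm hides most of it. I'll back off and measure with a clear view.

Emit:
jog_arm([
  {"tx": 0.01},
  {"tx": 0.03},
  {"tx": 0.06},
  {"tx": 0.09},
  {"tx": 0.12},
  {"tx": 0.15},
  {"tx": 0.165},
  {"tx": 0.165},
])

```text
time_s: 7.78
tcp_pos: [0.4239, -0.0723, 0.0053]
eef_rot: [180.0, 0.1, -175.9]
contact_force: [-0.5, -0.1, -1.3]
gripper_width: 0.0879
gripper_force: 0.0
```

Run:
```python
from plant import r, vision, get_state
from h import *
c=vision.capture("top");np.savez("top5.npz",**c);d=vision.capture("scene");np.savez("scene5.npz",**d)
a=c["frame"][140:270,270:410,::-1].repeat(3,0).repeat(3,1)
b=d["frame"][165:295,180:310,::-1].repeat(3,0).repeat(3,1)
cv2.imwrite("pics/both5.png",np.hstack([a,b])[:,:800])
```

```text
(no output)
```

View pics/both5.png

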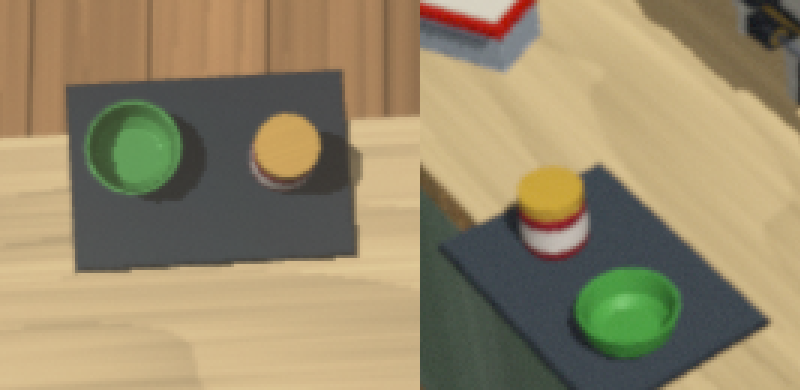

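The view is clear now. The slate is parallel to the edge, and its front side in the left crop runs from (66,85) to (342,70), with both things standing. I'll measure the overhang in both views.

Add to h.py:
```python
def final(n):
    c=dict(np.load(n+".npz"));f=c["frame"].astype(float)
    top=n.startswith("top");u0,v0,u1,v1=(285,155,400,236) if top else (180,210,330,310)
    # subpixel: upsample, blue-red separates slate from wood
    k=8;d=cv2.resize((f[...,0]-f[...,2])[v0:v1,u0:u1],None,fx=k,fy=k,interpolation=cv2.INTER_LINEAR)
    m=(d<28).astype(np.uint8)
    cn=max(cv2.findContours(m,0,1)[0],key=cv2.contourArea);h=cv2.convexHull(cn)[:,0]
    w=ray(c,(h+.5)/k-.5+[u0,v0],.008)[:,:2]
    R=cv2.minAreaRect((w*1000).astype(np.float32));B=cv2.boxPoints(R)/1000
    return c,R,B
```

Run:
```python
from h import *
c,R,B=final("top5");print(R)
e0=np.array([-.07195,.70873])
for e in(edge(c,-.6,-.2)[0],edge(c,.06,.4)[0],e0):
    print(e,((B[:,0]-np.polyval(e,B[:,1]))*.9974*1000).round(1).tolist())
# edge by colour: floor/counter brightness step
W=world(c);g=c["frame"][...,1].astype(float)
for cols in(range(180,285),range(395,455)):
    P=[]
    for u in cols:
        v=164+np.abs(np.diff(g[164:200,u])).argmax();P.append((u,v+.5))
    p=ray(c,P,0);print(np.median(p[:,0]-np.polyval(e0,p[:,1]))*1000, p[:,1].mean())
```

```text
((674.4961547851562, -35.902244567871094), (149.90196228027344, 220.04652404785156), 4.408281326293945)
[-0.07197881  0.70872122] [-112.2, -111.1, 38.8, 37.7]
[-0.07214256  0.70879198] [-112.3, -111.2, 38.7, 37.6]
[-0.07195  0.70873] [-112.2, -111.1, 38.8, 37.7]
0.2871758353810705 0.21996151409164322
0.44571119064940046 -0.2377432770456403
```

Overhang is 38.8 mm at one front corner and 37.7 mm at the other, within tolerance and square. I'll lift clear and hand in.

Emit:
jog_arm([
  {"tz": -0.03},
  {"tz": -0.06},
  {"tz": -0.08},
  {"tz": -0.08},
  {"tz": -0.08},
])

```text
time_s: 8.3
tcp_pos: [0.4289, -0.0715, 0.0863]
eef_rot: [179.9, 0.3, -175.8]
contact_force: [-0.7, -0.2, -0.5]
gripper_width: 0.0874
gripper_force: 0.0
```

```bash
python3 -c "
from plant import r, vision, get_state
print(r.close_job())"
```

```text
the job is handed in; nothing more can be done
None
```

The job is handed in at 8.3 s: the slate overhangs the front edge by 38.8 mm at one front corner and 37.7 mm at the other (measured from the top camera only), and the bowl and jar were still standing on it.

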